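# Put the lathe accessories back on their own stands

## Robot

A 6-joint arm with a two-finger parallel gripper is mounted at the origin on the work surface. World frame = base frame: x ahead of the robot, y to its left, z up, the work surface at z = 0. Lengths are in m, angles in rad, forces in N, time in s.
With the tool pointing down it reaches from about 0.275 to 0.775 m from the base axis. Payload 14.6 kg.
Tool frame: the origin (TCP) lies between the finger pads; the fingertips stand 17 mm ahead of it and the grasp point (between the pads) lies 2 mm behind it; z points along the fingers, y is the line along which they close (so a half turn about z gives the same grasp; the last joint's range is limited). The gripper opens to 85 mm and grips with 20 to 120 N. Pads are 22 mm wide; open, the fingers measure 114 mm over their backs; the gripper's body (76 mm by 85 mm) begins 54 mm behind the grasp point. The pads swing forward as they close: fully open they stand 13 mm farther back than shut.
Start: joints at [-1.274, 0.263, -0.048, 1.259, 0, 1.415], TCP at [0.229, -0.472, 0.248] pointing down, gripper open.
Joint ranges: [-2.65, 2.65], [-0.89, 1.7], [-1.18, 1.37], [-2.13, 2.11], [-1.35, 1.29], [-3.14, 3.14]. Speed limits (rad/s): [1.89, 1.89, 2.57, 2.79, 3.14, 3.14].

## Interface

Orientations are given as a 3x3 rotation matrix whose columns are the frame's x, y, z axes.
In Python, from bench import bot, cams, workorder gives the robot as it stands.
- The arm moves only by the shell command python3 -m jog 'ROWS' [FORCE]. ROWS is JSON, a list of rows, each a list of 3 entries, a list of its own where there are three numbers: the shift along the tool's x, y, z each as a share of 400 mm, from -1 to 1, then the turn, a rotation vector about the tool's x, y, z each as a share of 120 degrees, from -1 to 1, then the closure, from 0 (fully open) to 1 (shut). A call has 1 to 12 rows; each row is the pose to reach, as a shift and turn from the pose commanded when the call began, along the tool's axes at that moment; what a row does not reach only later rows make up. A row lasts 1/12 s, in which the tool goes at most 41.7 mm and 7.16 degrees, less where a joint would pass 70% of its speed; a pose out of reach is approached as far as the arm can. A call with a number of a shift or a turn outside -1 to 1 is refused whole. A call with a gripper value outside its range is refused whole. The fingers move at their own pace and stop on an object; FORCE is the grip in N (left out, the last holds). Time passes only in rows, so rows that repeat a pose let the fingers close. It gives the time, the measured TCP pose, the force, the opening and the grip force at its end, in the units of the state.
- bot.sense(): the state, without advancing time (a new reading comes with each control period).
- cams.get_image(name): name is "scene" or "top" or "wrist"; returns a dict with "pixels" (400x640x3 uint8, red, green, blue), "fx", "fy", "cx", "cy" (pixels), "pose" (4x4, takes a point from camera to world coordinates); the wrist camera has in their place "T_tool_cam" (4x4, takes a point from camera to tool coordinates, whose origin is the TCP and whose axes are the flange's). Camera axes: x right, y down, z forward; pixel columns grow to the right and rows downward; lengths in m; the calibration is good to about 2 mm. The wrist camera is an equidistant fisheye: a pixel r from the principal point sees the ray r / f radians off the axis. A picture is of the moment at which its call begins: read the wrist's pose just before it. There is no depth.
- workorder.hand_in(): hands the job in; it is judged then, once.
The state is a dict: "time_s": time; "q": joint angles; "joint_velocities": joint speeds; "joint_torque": joint torques, N m; "eef_pos": TCP position; "ee_rot": TCP orientation; "contact_force": force on the tool from outside, world axes, zero at the start; "ft_torque": the same for the moment, N m; "grip_width": finger opening in m; "gripper_force": force on a finger pad.
Only numpy, scipy, OpenCV 4.12 (cv2) and the standard library are available. Lean on these libraries where they do the work, as an engineer would, in place of code of your own. Each camera call takes 0.05 s, during which the arm holds its last target. There are 200 camera calls.

## Task

The three lathe accessories have been left on one another's stands. Put each one upright in the middle of the stand painted in its own colour (red faceplate, blue screw chuck, yellow prong drive), using the bare stand as the spare place on the way. The bench is gritty: never put an accessory down on it or tip one over, and leave the wax tin, the little bowl and the wooden block where they stand.

Things in the scene. Friction and masses are not known exactly. Their poses are not given: they have to be found in the camera images.
- faceplate: faceplate: steel with a red painted flange. Flange 72 mm in diameter and 9 mm thick at the bottom, above it a plain steel hub 40 mm in diameter up to 54 mm. 0.3 to 0.55 kg. Stands on its flange, round about the vertical, loose. Grip it by the hub, 20 to 50 mm above the underside. Origin at the centre of its underside, z up
- screw_chuck: screw chuck: steel cylinder 46 mm in diameter and 38 mm tall with a blue painted top face and a blue band (28 to 36 mm up); a blunt dark screw 12 mm in diameter sticks up from the middle to 58 mm. 0.3 to 0.55 kg. Stands upright, loose. Grip it by the cylinder, 8 to 36 mm above the underside. Origin at the centre of its underside, z up
- prong_drive: four-prong drive: yellow painted foot 56 mm in diameter and 20 mm tall, above it a steel neck 36 mm in diameter up to 54 mm, crowned by a cross of dark steel prongs up to 61 mm (brass point to 63 mm). 0.3 to 0.55 kg. Stands upright, loose. Grip it by the neck, 25 to 52 mm above the underside. Origin at the centre of its underside, z up
- stand_red: square wooden stand fixed flat to the bench, 104 x 104 mm, 12 mm high, flat top without rim, with a red painted disc of 96 mm diameter on top; origin at the centre of its underside, z up, top face 12 mm above the origin
- stand_blue: square wooden stand fixed flat to the bench, 104 x 104 mm, 12 mm high, flat top without rim, with a blue painted disc of 96 mm diameter on top; origin at the centre of its underside, z up, top face 12 mm above the origin
- stand_yellow: square wooden stand fixed flat to the bench, 104 x 104 mm, 12 mm high, flat top without rim, with a yellow painted disc of 96 mm diameter on top; origin at the centre of its underside, z up, top face 12 mm above the origin
- stand_bare: square wooden stand fixed flat to the bench, 104 x 104 mm, 12 mm high, flat top without rim, dark brown and unpainted: nothing stands on it at the start; origin at the centre of its underside, z up, top face 12 mm above the origin
- wax_tin: bystander: aluminium wax tin with a green lid, 62 mm in diameter, 44 mm tall, stands loose; origin at the centre of its underside
- bowl: bystander: small dark wooden bowl, 84 mm across the rim, 38 mm tall, stands loose; origin at the centre of its underside
- blank: bystander: reddish wooden block 34 x 34 mm, 45 mm tall, with a pencilled cross on top, stands loose; origin at the centre of its underside
Mind the look-alikes: they are no part of the job. Leave any purple or white look-alike of the stand_blue alone.

How it is judged:
At the end, for the whole second after the job is handed in: The faceplate is on the red stand, the screw chuck on the blue one and the prong drive on the yellow one: each upright on its foot (within 0.12 rad), centre within 12 mm of the stand's centre, its underside 8 to 16 mm above the stand's underside (resting on the 12 mm top), released and at rest (horizontal distance between faceplate and stand_red below 0.012 m and z of faceplate in the frame of stand_red between 0.008 and 0.016 m and angle between each of faceplate, screw_chuck, prong_drive's own z axis and vertical below 0.12 rad and linear speed of each of faceplate, screw_chuck, prong_drive below 0.02 m/s and angular speed of each of faceplate, screw_chuck, prong_drive below 0.2 rad/s and horizontal distance between screw_chuck and stand_blue below 0.012 m and z of screw_chuck in the frame of stand_blue between 0.008 and 0.016 m and horizontal distance between prong_drive and stand_yellow below 0.012 m and z of prong_drive in the frame of stand_yellow between 0.008 and 0.016 m); the robot touches nothing.
It fails at once if an accessory is put down on the bench (its underside gets lower than 6 mm above the bench) (height (world z) of any of faceplate, screw_chuck, prong_drive below 0.006 m).
It fails at once if an accessory is tipped by more than 0.6 rad (angle between any of faceplate, screw_chuck, prong_drive's own z axis and vertical above 0.6 rad).
It fails at once if the wax tin, the bowl or the wooden block is shifted by more than 25 mm (distance of any of wax_tin, bowl, blank from where it was at the start of the episode above 0.025 m).
It also fails if it takes over 102 s, if anything falls off the work surface, if the arm or the gripper's body presses on something with over 40 N, if the wrist force passes 120 N, or if a joint passes its speed limit or range.

## Working session

There is one attempt and no reset: what is moved stays moved. The work goes in short steps, Python scripts to look and compute and a shell command to move; the robot and the scene stay as the last step left them, time stands still between calls to the robot, and variables do not carry over. Pictures are saved under pics/ and viewed, at most 14 in all, crops included, and the job is handed in when it is done.

```bash
ls; mkdir -p pics
python3 - <<'E'
from bench import bot,cams
import cv2
s=bot.sense();print(s['time_s'],s['eef_pos'],s['ee_rot'],s['grip_width'])
for n in ['scene','top']:
    d=cams.get_image(n);cv2.imwrite(f'pics/{n}0.png',d['pixels'][:,:,::-1]);print(n,d['fx'],d['fy'],d['cx'],d['cy'],d['pose'])
E
```

```text
pics
0.0 [ 0.22912878 -0.47208432  0.24781645] [[ 8.99662032e-01  4.36586917e-01 -3.03984427e-04]
 [ 4.36586987e-01 -8.99661459e-01  1.03056161e-03]
 [ 1.76446644e-04 -1.05987280e-03 -9.99999423e-01]] 0.08508946970301326
scene 367.5172356062741 367.5172356062741 324.44108623949506 199.79327810383472 [[ 0.25128982  0.68327211 -0.6855601   1.11826195]
 [ 0.96788118 -0.17174335  0.18360352 -0.18682961]
 [ 0.00771078 -0.70967841 -0.70448357  0.69747175]
 [ 0.          0.          0.          1.        ]]
top 392.6368400491178 392.6368400491178 314.5942496166452 199.18300952846076 [[-0.0069497  -0.99767405  0.06781003  0.42231473]
 [-0.99974923  0.00548853 -0.02171054 -0.03491934]
 [ 0.02128787 -0.0679439  -0.99746201  0.86073693]
 [ 0.          0.          0.          1.        ]]
```

View pics/scene0.png

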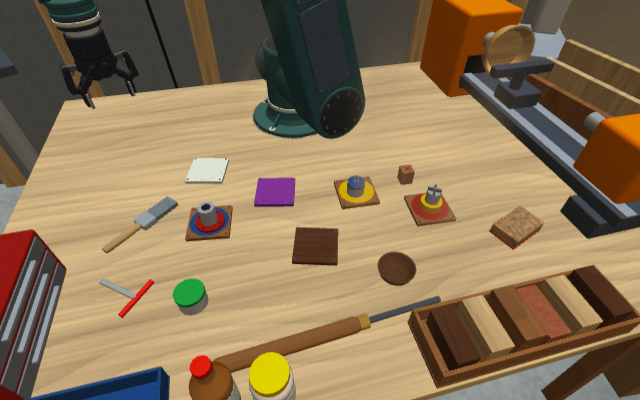

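View pics/top0.png

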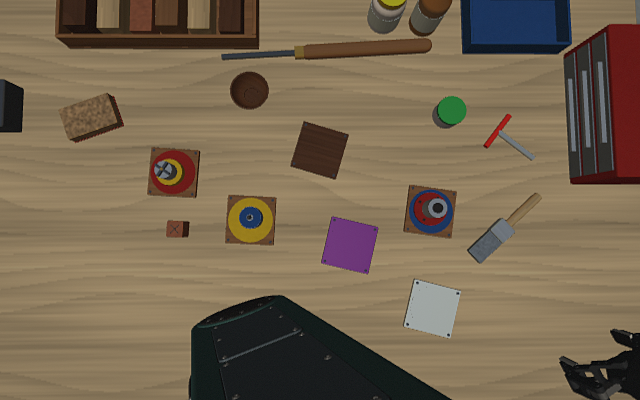

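The top picture shows these objects:
- **Accessories:** the faceplate is on the blue stand (431,211), the screw chuck on yellow (250,219) and the prong drive on red (172,172).
- **Bare stand:** (320,150).
- **Bystanders:** tin (450,110), bowl (250,90) and block (177,229).
- **Blue-stand candidates:** the blue disc on wood at (431,211), the purple plate at (350,245) and the white plate at (433,308). Only the first is wood with a blue painted disc, so it fits. The other two are look-alikes.

I'll confirm this in a crop while measuring.

```bash
cat > h.py <<'E'
import numpy as np,cv2
from bench import bot,cams
def ray(d,uv,z):
    uv=np.asarray(uv,float).reshape(-1,2);T=d['pose']
    v=np.c_[(uv[:,0]-d['cx'])/d['fx'],(uv[:,1]-d['cy'])/d['fy'],np.ones(len(uv))]@T[:3,:3].T
    return (T[:3,3]+v*((z-T[2,3])/v[:,2])[:,None])[:,:2]
HUE={'red':((0,8),(172,180)),'blue':((100,125),),'yellow':((20,33),)}
def mask(d,col,c,r):
    hsv=cv2.cvtColor(d['pixels'],cv2.COLOR_RGB2HSV);H,S,V=cv2.split(hsv)
    if col=='grey': m=(S<70)&(V>60)
    elif col=='brown': m=(V<95)&(S>60)
    else: m=(S>(150 if col!='blue' else 110))&(V>50)&np.any([(H>=a)&(H<=b) for a,b in HUE[col]],0)
    w=np.zeros(m.shape,np.uint8);cv2.circle(w,c,r,1,-1)
    return cv2.morphologyEx((m&(w>0)).astype(np.uint8),cv2.MORPH_OPEN,np.ones((2,2),np.uint8))
def circ(d,col,c,r,z):
    m=mask(d,col,c,r);p=np.argwhere(m)[:,::-1]
    P=ray(d,p,z).astype(np.float32)
    (x,y),R=cv2.minEnclosingCircle(P);return np.round([x,y,R,len(p)],4)
E
python3 - <<'E'
from h import *
d=cams.get_image('top')
for n,a in dict(stand_blue=('blue',(431,211),32,.012),flange=('red',(431,211),24,.021),stand_yellow=('yellow',(250,220),32,.012),chuck=('blue',(250,217),18,.05),stand_red=('red',(174,172),34,.012),prong=('yellow',(170,172),22,.032)).items(): print(n,circ(d,*a))
m=mask(d,'brown',(320,150),42);p=np.argwhere(m)[:,::-1];P=ray(d,p,.012).astype(np.float32)
print('bare',cv2.minAreaRect(P))
im=d['pixels'][110:330,130:480,::-1];cv2.imwrite('pics/c1.png',cv2.resize(im,(800,503),interpolation=cv2.INTER_CUBIC))
E
```

```text
stand_blue [ 4.512e-01 -3.076e-01  4.770e-02  5.660e+02]
flange [ 4.556e-01 -3.035e-01  3.570e-02  4.120e+02]
stand_yellow [4.349e-01 8.360e-02 4.840e-02 1.138e+03]
chuck [4.383e-01 7.850e-02 2.290e-02 3.220e+02]
stand_red [5.388e-01 2.513e-01 4.860e-02 8.980e+02]
prong [5.350e-01 2.492e-01 2.890e-02 2.640e+02]
bare ((0.585761547088623, -0.0663272812962532), (0.10379217565059662, 0.10388458520174026), 73.12013244628906)
```

View pics/c1.png

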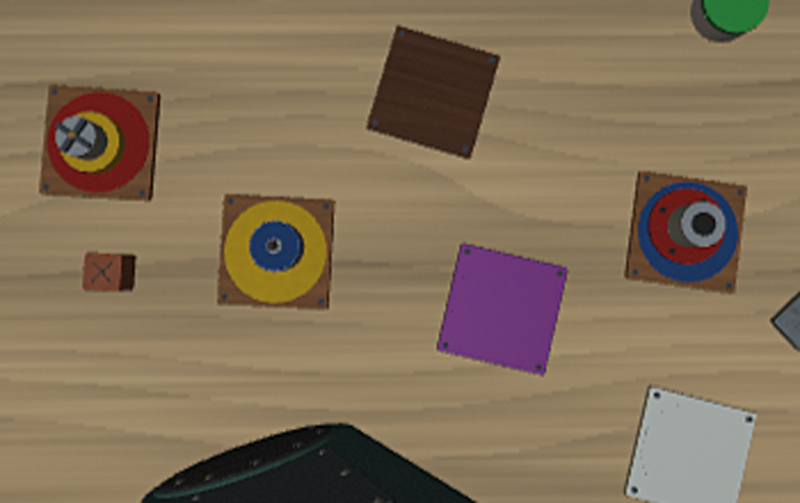

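Fitted radii match the specification (48/36/48/23/48/28 mm). The crop confirms that the blue disc on wood, left-to-right at crop (687,230), is the blue stand, and the purple and white plates are look-alikes. Next I move over the faceplate and turn the tool to line up with the world axes.

```bash
python3 -m jog '[[[0.6935,-0.132,0.2],[0,0,-0.534],0],[[0.6935,-0.132,0.2],[0,0,-0.534],0],[[0.6935,-0.132,0.2],[0,0,-0.534],0],[[0.6935,-0.132,0.2],[0,0,-0.534],0],[[0.6935,-0.132,0.2],[0,0,-0.534],0],[[0.6935,-0.132,0.2],[0,0,-0.534],0],[[0.6935,-0.132,0.2],[0,0,-0.534],0],[[0.6935,-0.132,0.2],[0,0,-0.534],0],[[0.6935,-0.132,0.2],[0,0,-0.534],0],[[0.6935,-0.132,0.2],[0,0,-0.534],0],[[0.6935,-0.132,0.2],[0,0,-0.534],0],[[0.6935,-0.132,0.2],[0,0,-0.534],0]]' 40
python3 - <<'E'
from h import *
s=bot.sense();print(s['eef_pos'],s['ee_rot'].round(4),s['q'].round(2))
d=cams.get_image('wrist');cv2.imwrite('pics/w1.png',d['pixels'][:,:,::-1]);print({k:v for k,v in d.items() if k!='pixels'})
E
```

```text
time_s: 1.15
eef_pos: [0.4555, -0.304, 0.1683]
ee_rot: [[0.005, 1.0, 0.0], [1.0, -0.005, -0.0], [-0.0, 0.0, -1.0]]
contact_force: [0.3, 1.0, -0.2]
grip_width: 0.0854
gripper_force: 0.0
[ 0.45548086 -0.30401266  0.16832334] [[ 5.3e-03  1.0e+00  1.0e-04]
 [ 1.0e+00 -5.3e-03 -0.0e+00]
 [-0.0e+00  1.0e-04 -1.0e+00]] [-0.74  0.34 -0.16  1.07  0.    0.84]
{'fx': 309.70691628693146, 'fy': 309.70691628693146, 'cx': 318.666889847203, 'cy': 197.78928053230732, 'T_tool_cam': array([[ 8.01604613e-04, -9.53558048e-01, -3.01208244e-01,
         7.72996801e-02],
       [ 9.99998916e-01,  1.13637610e-03, -9.36218827e-04,
         4.46650338e-04],
       [ 1.23502485e-03, -3.01207167e-01,  9.53557925e-01,
        -1.25332099e-01],
       [ 0.00000000e+00,  0.00000000e+00,  0.00000000e+00,
         1.00000000e+00]])}
```

View pics/w1.png

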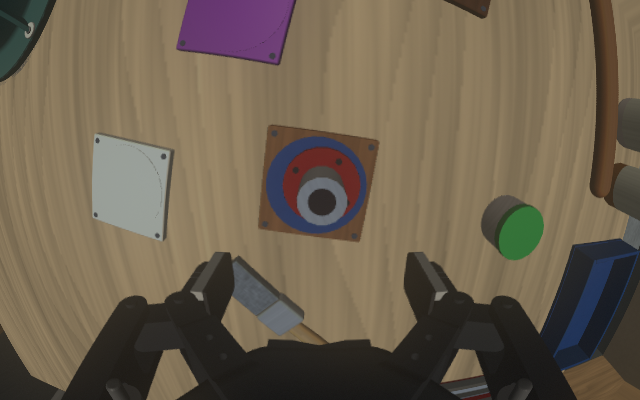

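The wrist view shows the faceplate hub at (322,200), centred between the fingers, on the blue stand, with tin (515,228) clear. I'll cross-check its position with wrist rays.

```bash
cat >> h.py <<'E'
def wray(d,uv,z,s):
    uv=np.asarray(uv,float).reshape(-1,2);K=np.array([[d['fx'],0,d['cx']],[0,d['fy'],d['cy']],[0,0,1.]])
    n=cv2.fisheye.undistortPoints(uv[:,None],K,np.zeros(4)).reshape(-1,2)
    T=np.eye(4);T[:3,:3]=s['ee_rot'];T[:3,3]=s['eef_pos'];T=T@d['T_tool_cam']
    v=np.c_[n,np.ones(len(n))]@T[:3,:3].T
    return (T[:3,3]+v*((z-T[2,3])/v[:,2])[:,None])[:,:2]
def wcirc(d,s,col,c,r,z):
    p=np.argwhere(mask(d,col,c,r))[:,::-1]
    (x,y),R=cv2.minEnclosingCircle(wray(d,p,z,s).astype(np.float32));return np.round([x,y,R,len(p)],4)
E
python3 - <<'E'
from h import *
s=bot.sense();d=cams.get_image('wrist')
print(wcirc(d,s,'blue',(317,185),62,.012),wcirc(d,s,'red',(321,190),48,.021))
E
```

```text
[ 4.539e-01 -3.055e-01  4.730e-02  2.465e+03] [ 4.588e-01 -3.021e-01  3.520e-02  1.927e+03]
```

```bash
python3 -m jog '[[[0.0025,0.004,0.1],[0,0,0],0],[[0.0025,0.004,0.2],[0,0,0],0],[[0.0025,0.004,0.25],[0,0,0],0],[[0.0025,0.004,0.29],[0,0,0],0],[[0.0025,0.004,0.305],[0,0,0],0],[[0.0025,0.004,0.305],[0,0,0],0],[[0.0025,0.004,0.305],[0,0,0],1],[[0.0025,0.004,0.305],[0,0,0],1],[[0.0025,0.004,0.305],[0,0,0],1],[[0.0025,0.004,0.305],[0,0,0],1],[[0.0025,0.004,0.305],[0,0,0],1],[[0.0025,0.004,0.305],[0,0,0],1]]' 60
```

```text
time_s: 2.25
eef_pos: [0.4577, -0.3031, 0.0474]
ee_rot: [[0.001, 1.0, 0.001], [1.0, -0.001, -0.001], [-0.001, 0.001, -1.0]]
contact_force: [-2.0, 1.6, 10.1]
grip_width: 0.0388
gripper_force: 59.5
```

```bash
python3 -m jog '[[[0,0,-0.07],[0,0,0],1],[[0,0,-0.15],[0,0,0],1],[[0.07,0.04,-0.18],[0,0,0],1],[[0.15,0.082,-0.18],[0,0,0],1],[[0.23,0.126,-0.18],[0,0,0],1],[[0.31,0.17,-0.18],[0,0,0],1],[[0.39,0.213,-0.18],[0,0,0],1],[[0.47,0.257,-0.18],[0,0,0],1],[[0.54,0.295,-0.18],[0,0,0],1],[[0.58,0.317,-0.18],[0,0,0],1],[[0.594,0.325,-0.18],[0,0,0],1],[[0.594,0.325,-0.18],[0,0,0],1]]'
python3 - <<'E'
from h import *
s=bot.sense();d=cams.get_image('wrist');cv2.imwrite('pics/w2.png',d['pixels'][:,:,::-1]);print(s['eef_pos'],s['ee_rot'].round(4))
E
```

```text
time_s: 3.25
eef_pos: [0.5878, -0.0639, 0.1182]
ee_rot: [[-0.001, 1.0, -0.0], [1.0, 0.001, 0.0], [0.0, -0.0, -1.0]]
contact_force: [-0.1, 0.0, -3.5]
grip_width: 0.0388
gripper_force: 62.0
[ 0.5877985  -0.06392737  0.11821115] [[-1.4e-03  1.0e+00 -1.0e-04]
 [ 1.0e+00  1.4e-03  2.0e-04]
 [ 2.0e-04 -1.0e-04 -1.0e+00]]
```

View pics/w2.png

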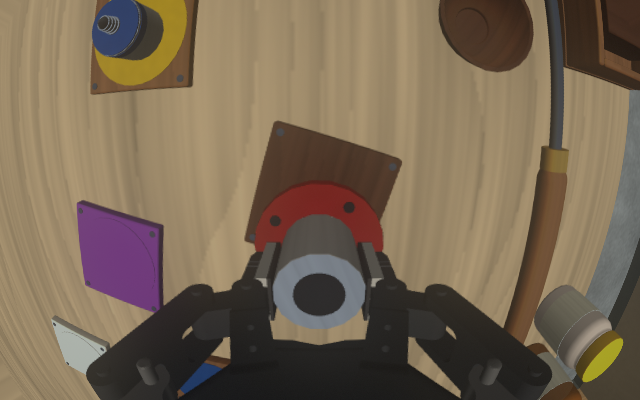

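The hub is held at (318,285) above the bare stand, with the red flange (318,215) level. Now I lower it and release.

```bash
python3 -m jog '[[[-0.003,-0.002,0.06],[0,0,0],1],[[-0.003,-0.002,0.12],[0,0,0],1],[[-0.003,-0.002,0.155],[0,0,0],1],[[-0.003,-0.002,0.17],[0,0,0],1],[[-0.003,-0.002,0.175],[0,0,0],1],[[-0.003,-0.002,0.175],[0,0,0],1],[[-0.003,-0.002,0.175],[0,0,0],0],[[-0.003,-0.002,0.175],[0,0,0],0],[[-0.003,-0.002,0.175],[0,0,0],0],[[-0.003,-0.002,0.175],[0,0,0],0],[[-0.003,-0.002,0.175],[0,0,0],0],[[-0.003,-0.002,0.165],[0,0,0],0]]'
```

```text
time_s: 4.3
eef_pos: [0.5865, -0.0663, 0.0521]
ee_rot: [[0.001, 1.0, -0.001], [1.0, -0.001, 0.0], [0.0, -0.001, -1.0]]
contact_force: [-0.6, 0.1, -0.3]
grip_width: 0.0852
gripper_force: 0.0
```

```bash
python3 -m jog '[[[0,0,-0.09],[0,0,0],0],[[0,0,-0.18],[0,0,0],0],[[0,0,-0.25],[0,0,0],0],[[0.07,-0.07,-0.28],[0,0,0],0],[[0.14,-0.14,-0.28],[0,0,0],0],[[0.21,-0.21,-0.28],[0,0,0],0],[[0.28,-0.28,-0.28],[0,0,0],0],[[0.34,-0.34,-0.28],[0,0,0],0],[[0.365,-0.366,-0.28],[0,0,0],0],[[0.365,-0.366,-0.28],[0,0,0],0],[[0.365,-0.366,-0.28],[0,0,0],0]]'
python3 - <<'E'
from h import *
s=bot.sense();d=cams.get_image('wrist');cv2.imwrite('pics/w3.png',d['pixels'][:,:,::-1]);print(s['eef_pos'],s['ee_rot'].round(4))
print(wcirc(d,s,'blue',(321,190),50,.05),wcirc(d,s,'yellow',(321,190),75,.012))
d=cams.get_image('top');print('flange',circ(d,'red',(320,150),40,.021))
E
```

```text
time_s: 5.22
eef_pos: [0.4406, 0.0799, 0.1648]
ee_rot: [[-0.001, 1.0, 0.001], [1.0, 0.001, -0.0], [-0.0, 0.001, -1.0]]
contact_force: [0.3, -0.1, 0.3]
grip_width: 0.0855
gripper_force: 0.0
[0.44058451 0.07994954 0.16483672] [[-7.0e-04  1.0e+00  1.2e-03]
 [ 1.0e+00  7.0e-04 -2.0e-04]
 [-2.0e-04  1.2e-03 -1.0e+00]]
[4.44e-01 7.53e-02 1.57e-02 9.50e+01] [4.378e-01 8.500e-02 4.830e-02 5.285e+03]
flange [ 5.848e-01 -6.860e-02  3.680e-02  5.040e+02]
```

View pics/w3.png

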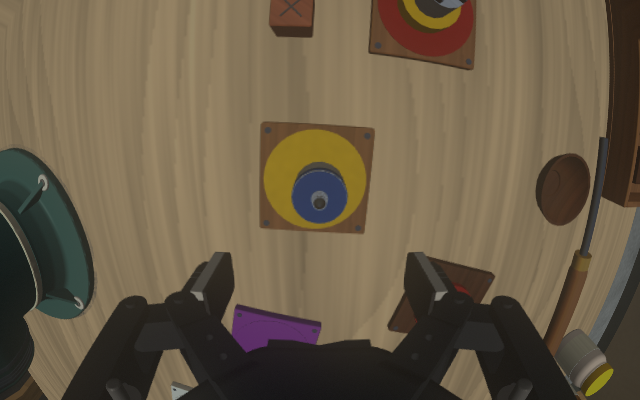

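The chuck's blue top is at (320,195), centred between the fingers, and the bench around it is clear. The yellow disc measurement is about 1.5 mm either side of the mean of the two cameras, so I'll use means. Descend and grip.

```bash
python3 -m jog '[[[-0.001,-0.002,0.1],[0,0,0],0],[[-0.001,-0.002,0.2],[0,0,0],0],[[-0.001,-0.002,0.27],[0,0,0],0],[[-0.001,-0.002,0.31],[0,0,0],0],[[-0.001,-0.002,0.33],[0,0,0],0],[[-0.001,-0.002,0.33],[0,0,0],0],[[-0.001,-0.002,0.33],[0,0,0],1],[[-0.001,-0.002,0.33],[0,0,0],1],[[-0.001,-0.002,0.33],[0,0,0],1],[[-0.001,-0.002,0.33],[0,0,0],1],[[-0.001,-0.002,0.33],[0,0,0],1],[[-0.001,-0.002,0.33],[0,0,0],1]]' 60
```

```text
time_s: 6.32
eef_pos: [0.4405, 0.0792, 0.0335]
ee_rot: [[0.001, 1.0, 0.003], [1.0, -0.001, -0.0], [-0.0, 0.003, -1.0]]
contact_force: [-1.2, -0.1, 11.2]
grip_width: 0.0447
gripper_force: 59.6
```

```bash
python3 -m jog '[[[0,0,-0.07],[0,0,0],1],[[0,0,-0.15],[0,0,0],1],[[-0.05,0,-0.18],[0,0,0],1],[[-0.13,0.004,-0.18],[0,0,0],1],[[-0.22,0.008,-0.18],[0,0,0],1],[[-0.31,0.01,-0.18],[0,0,0],1],[[-0.4,0.014,-0.18],[0,0,0],1],[[-0.49,0.016,-0.18],[0,0,0],1],[[-0.58,0.02,-0.18],[0,0,0],1],[[-0.67,0.022,-0.18],[0,0,0],1],[[-0.74,0.025,-0.18],[0,0,0],1],[[-0.78,0.026,-0.18],[0,0,0],1]]'
python3 -m jog '[[[-0.07,0.003,0],[0,0,0],1],[[-0.13,0.004,0],[0,0,0],1],[[-0.17,0.005,0],[0,0,0],1],[[-0.185,0.006,0],[0,0,0],1],[[-0.185,0.006,0],[0,0,0],1],[[-0.185,0.006,0],[0,0,0],1]]'
python3 - <<'E'
from h import *
s=bot.sense();d=cams.get_image('wrist');cv2.imwrite('pics/w4.png',d['pixels'][:,:,::-1]);print(s['eef_pos'],s['ee_rot'].round(4))
d=cams.get_image('top');cv2.imwrite('pics/t4.png',cv2.resize(d['pixels'][100:300,130:480,::-1],(700,400)))
E
```

```text
time_s: 7.32
eef_pos: [0.4499, -0.236, 0.1049]
ee_rot: [[0.003, 1.0, 0.001], [1.0, -0.003, -0.001], [-0.001, 0.001, -1.0]]
contact_force: [-1.3, -0.2, -3.0]
grip_width: 0.0444
gripper_force: 63.2
time_s: 7.82
eef_pos: [0.452, -0.306, 0.1043]
ee_rot: [[0.001, 1.0, -0.0], [1.0, -0.001, 0.001], [0.001, -0.0, -1.0]]
contact_force: [0.3, 0.9, -3.5]
grip_width: 0.0446
gripper_force: 63.2
[ 0.45195378 -0.30596195  0.10429397] [[ 6.e-04  1.e+00 -3.e-04]
 [ 1.e+00 -6.e-04  6.e-04]
 [ 6.e-04 -3.e-04 -1.e+00]]
```

View pics/w4.png

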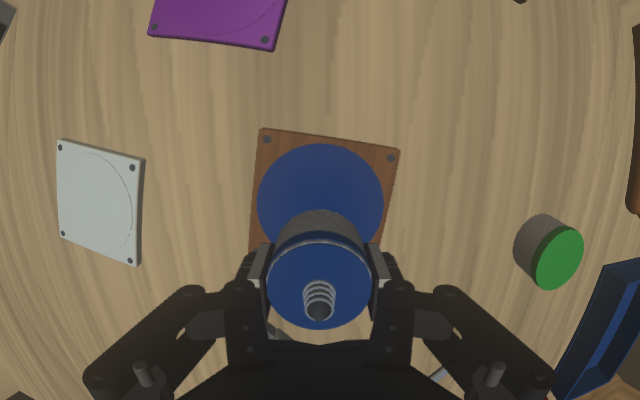

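The chuck (318,285) is held upright over the blue stand (disc at 320,205). Lowering by 0.176 and releasing.

```bash
python3 -m jog '[[[-0.001,0.001,0.06],[0,0,0],1],[[-0.001,0.001,0.12],[0,0,0],1],[[-0.001,0.001,0.155],[0,0,0],1],[[-0.001,0.001,0.17],[0,0,0],1],[[-0.001,0.001,0.176],[0,0,0],1],[[-0.001,0.001,0.176],[0,0,0],1],[[-0.001,0.001,0.176],[0,0,0],0],[[-0.001,0.001,0.176],[0,0,0],0],[[-0.001,0.001,0.176],[0,0,0],0],[[-0.001,0.001,0.176],[0,0,0],0],[[-0.001,0.001,0.176],[0,0,0],0],[[-0.001,0.001,0.165],[0,0,0],0]]'
python3 -m jog '[[[0,0,-0.09],[0,0,0],0],[[0,0,-0.18],[0,0,0],0],[[0,0,-0.27],[0,0,0],0],[[0,0,-0.33],[0,0,0],0],[[0,0,-0.33],[0,0,0],0],[[0,0,-0.33],[0,0,0],0]]'
python3 - <<'E'
from h import *
HUE['blue']=((100,130),)
s=bot.sense();d=cams.get_image('wrist');print(s['eef_pos'],s['ee_rot'].round(4))
im=d['pixels'];cv2.imwrite('pics/w5.png',im[100:270,220:420,::-1].repeat(3,0).repeat(3,1))
print(wcirc(d,s,'blue',(318,185),62,.012))
d=cams.get_image('top');print(circ(d,'blue',(431,211),32,.012))
E
```

```text
time_s: 8.92
eef_pos: [0.4523, -0.3069, 0.038]
ee_rot: [[0.001, 1.0, -0.001], [1.0, -0.001, 0.001], [0.001, -0.001, -1.0]]
contact_force: [-0.2, -0.1, -0.0]
grip_width: 0.0854
gripper_force: 0.0
time_s: 9.42
eef_pos: [0.453, -0.3076, 0.1717]
ee_rot: [[0.001, 1.0, 0.002], [1.0, -0.001, -0.002], [-0.002, 0.002, -1.0]]
contact_force: [-0.3, 1.2, -0.5]
grip_width: 0.0854
gripper_force: 0.0
[ 0.45300726 -0.30756932  0.17169488] [[ 6.0e-04  1.0e+00  2.1e-03]
 [ 1.0e+00 -6.0e-04 -1.9e-03]
 [-1.9e-03  2.1e-03 -1.0e+00]]
[ 4.538e-01 -3.054e-01  4.740e-02  6.515e+03]
[ 4.512e-01 -3.076e-01  4.770e-02  1.308e+03]
```

View pics/w5.png

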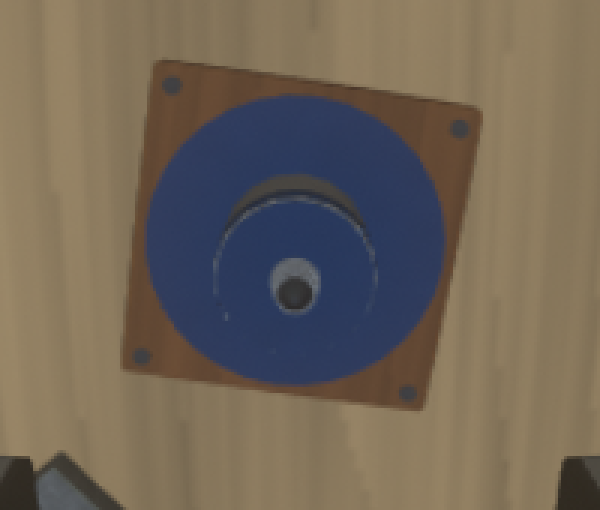

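Chuck top ring centre is at crop (295,278) on disc centre (295,240), consistent with perspective at z = 0.05. I'll check that numerically while moving on to the prong drive.

```bash
python3 - <<'E'
from h import *
s=bot.sense();d=cams.get_image('wrist')
print(wray(d,[[318.3,192.7]],.05,s),wray(d,[[318.3,197.7]],.07,s))
E
python3 -m jog '[[[0.04,0.01,0],[0,0,0],0],[[0.12,0.03,0],[0,0,0],0],[[0.21,0.05,0],[0,0,0],0],[[0.3,0.07,0],[0,0,0],0],[[0.39,0.09,0],[0,0,0],0],[[0.48,0.1,0],[0,0,0],0],[[0.57,0.12,0],[0,0,0],0],[[0.66,0.14,0],[0,0,0],0],[[0.75,0.15,0],[0,0,0],0],[[0.84,0.16,0],[0,0,0],0],[[0.92,0.17,0],[0,0,0],0],[[0.98,0.18,0],[0,0,0],0]]'
python3 -m jog '[[[0.08,0.01,0],[0,0,0],0],[[0.17,0.01,0],[0,0,0],0],[[0.26,0.02,0],[0,0,0],0],[[0.34,0.03,0],[0,0,0],0],[[0.39,0.03,0],[0,0,0],0],[[0.412,0.03,0],[0,0,0],0],[[0.412,0.03,0],[0,0,0],0],[[0.412,0.03,0],[0,0,0],0]]'
python3 - <<'E'
from h import *
s=bot.sense();d=cams.get_image('wrist');cv2.imwrite('pics/w6.png',d['pixels'][:,:,::-1]);print(s['eef_pos'],s['ee_rot'].round(4),s['q'].round(2))
print(wcirc(d,s,'red',(320,185),70,.012),wcirc(d,s,'yellow',(320,195),45,.032))
E
```

```text
[[ 0.45197761 -0.30243642]] [[ 0.45204058 -0.30046637]]
time_s: 10.57
eef_pos: [0.5239, 0.0873, 0.1692]
ee_rot: [[-0.001, 1.0, -0.002], [1.0, 0.001, 0.0], [0.0, -0.002, -1.0]]
contact_force: [0.1, -1.1, -0.6]
grip_width: 0.0854
gripper_force: 0.0
time_s: 11.23
eef_pos: [0.5364, 0.2491, 0.1695]
ee_rot: [[0.0, 1.0, -0.001], [1.0, -0.0, -0.001], [-0.001, -0.001, -1.0]]
contact_force: [-0.1, -0.0, 0.1]
grip_width: 0.0856
gripper_force: 0.0
[0.5364445  0.24913723 0.16947673] [[ 1.0e-04  1.0e+00 -1.4e-03]
 [ 1.0e+00 -1.0e-04 -7.0e-04]
 [-7.0e-04 -1.4e-03 -1.0e+00]] [ 0.3   0.41 -0.04  1.12 -0.    1.87]
[5.421e-01 2.524e-01 4.820e-02 4.368e+03] [5.396e-01 2.562e-01 2.810e-02 1.201e+03]
```

View pics/w6.png

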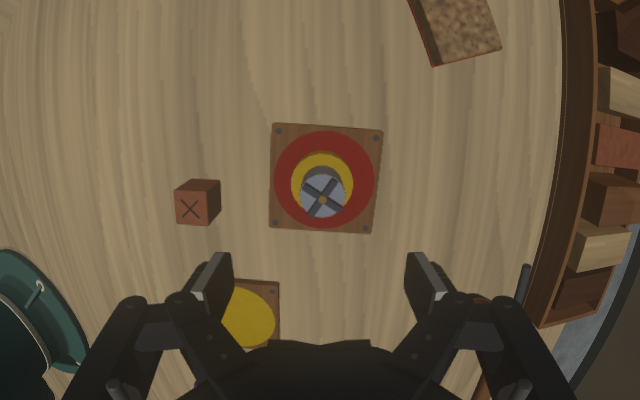

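The wrist view shows the prong drive's cross at (323,197), with the block clear on the left at (198,203). The foot's side wall biases both circle fits (top towards -y, wrist towards +y). Corrected centre is about (0.538, 0.253), and stand_red is about (0.5405, 0.252). Descend and grip.

```bash
python3 -m jog '[[[0.01,0.004,0.1],[0,0,0],0],[[0.01,0.004,0.19],[0,0,0],0],[[0.01,0.004,0.25],[0,0,0],0],[[0.01,0.004,0.28],[0,0,0],0],[[0.01,0.004,0.296],[0,0,0],0],[[0.01,0.004,0.296],[0,0,0],0],[[0.01,0.004,0.296],[0,0,0],1],[[0.01,0.004,0.296],[0,0,0],1],[[0.01,0.004,0.296],[0,0,0],1],[[0.01,0.004,0.296],[0,0,0],1],[[0.01,0.004,0.296],[0,0,0],1],[[0.01,0.004,0.296],[0,0,0],1]]' 60
```

```text
time_s: 12.28
eef_pos: [0.5388, 0.2537, 0.0529]
ee_rot: [[0.001, 1.0, 0.001], [1.0, -0.001, 0.0], [0.0, 0.001, -1.0]]
contact_force: [-2.7, -0.8, 9.5]
grip_width: 0.0341
gripper_force: 59.2
```

```bash
python3 -m jog '[[[0,0,-0.07],[0,0,0],1],[[0,0,-0.15],[0,0,0],1],[[-0.03,-0.02,-0.18],[0,0,0],1],[[-0.1,-0.06,-0.18],[0,0,0],1],[[-0.18,-0.11,-0.18],[0,0,0],1],[[-0.26,-0.16,-0.18],[0,0,0],1],[[-0.33,-0.2,-0.18],[0,0,0],1],[[-0.39,-0.235,-0.18],[0,0,0],1],[[-0.415,-0.25,-0.18],[0,0,0],1],[[-0.422,-0.254,-0.18],[0,0,0],1],[[-0.422,-0.254,-0.18],[0,0,0],1],[[-0.422,-0.254,-0.18],[0,0,0],1]]'
python3 - <<'E'
from h import *
s=bot.sense();d=cams.get_image('wrist');cv2.imwrite('pics/w7.png',d['pixels'][:,:,::-1]);print(s['eef_pos'])
E
```

```text
time_s: 13.28
eef_pos: [0.4374, 0.0854, 0.1241]
ee_rot: [[0.001, 1.0, 0.001], [1.0, -0.001, 0.0], [0.0, 0.001, -1.0]]
contact_force: [-0.1, -0.5, -4.4]
grip_width: 0.034
gripper_force: 61.5
[0.43742535 0.08537624 0.12405915]
```

View pics/w7.png

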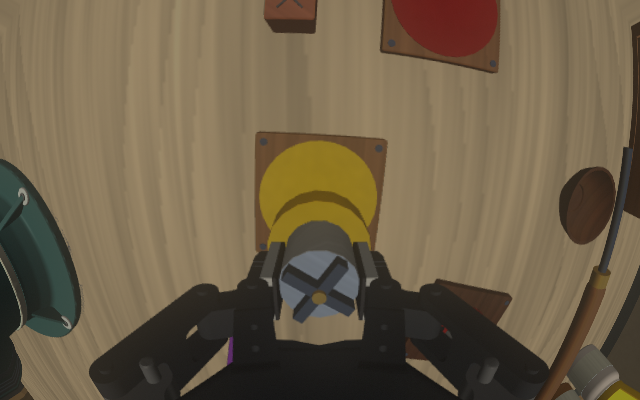

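The prong drive is held upright (318,285) over the yellow disc (318,200). Lower and release, then rise.

```bash
python3 -m jog '[[[-0.002,-0.002,0.06],[0,0,0],1],[[-0.002,-0.002,0.12],[0,0,0],1],[[-0.002,-0.002,0.155],[0,0,0],1],[[-0.002,-0.002,0.17],[0,0,0],1],[[-0.002,-0.002,0.176],[0,0,0],1],[[-0.002,-0.002,0.176],[0,0,0],1],[[-0.002,-0.002,0.176],[0,0,0],0],[[-0.002,-0.002,0.176],[0,0,0],0],[[-0.002,-0.002,0.176],[0,0,0],0],[[-0.002,-0.002,0.176],[0,0,0],0],[[-0.002,-0.002,0.176],[0,0,0],0],[[-0.002,-0.002,0.165],[0,0,0],0]]'
python3 -m jog '[[[0,0,-0.09],[0,0,0],0],[[0,0,-0.18],[0,0,0],0],[[0,0,-0.26],[0,0,0],0],[[-0.08,0.08,-0.27],[0,0,0],0],[[-0.15,0.15,-0.27],[0,0,0],0],[[-0.22,0.22,-0.27],[0,0,0],0],[[-0.29,0.29,-0.27],[0,0,0],0],[[-0.35,0.34,-0.27],[0,0,0],0],[[-0.38,0.374,-0.27],[0,0,0],0],[[-0.38,0.374,-0.27],[0,0,0],0],[[-0.38,0.374,-0.27],[0,0,0],0]]'
python3 - <<'E'
from h import *
s=bot.sense();d=cams.get_image('wrist');cv2.imwrite('pics/w8.png',d['pixels'][:,:,::-1]);print(s['eef_pos'],s['ee_rot'].round(4))
print(wcirc(d,s,'red',(321,190),60,.021))
E
```

```text
time_s: 14.33
eef_pos: [0.4357, 0.0841, 0.0577]
ee_rot: [[0.001, 1.0, -0.001], [1.0, -0.001, 0.0], [0.0, -0.001, -1.0]]
contact_force: [0.1, 0.2, 0.4]
grip_width: 0.0857
gripper_force: 0.0
time_s: 15.25
eef_pos: [0.5856, -0.0685, 0.1657]
ee_rot: [[0.002, 1.0, -0.001], [1.0, -0.002, 0.0], [0.0, -0.001, -1.0]]
contact_force: [-1.0, 0.4, 0.3]
grip_width: 0.0854
gripper_force: 0.0
[ 0.58556616 -0.06853116  0.16570032] [[ 1.7e-03  1.0e+00 -6.0e-04]
 [ 1.0e+00 -1.7e-03  2.0e-04]
 [ 2.0e-04 -6.0e-04 -1.0e+00]]
[ 5.879e-01 -6.590e-02  3.570e-02  2.098e+03]
```

View pics/w8.png

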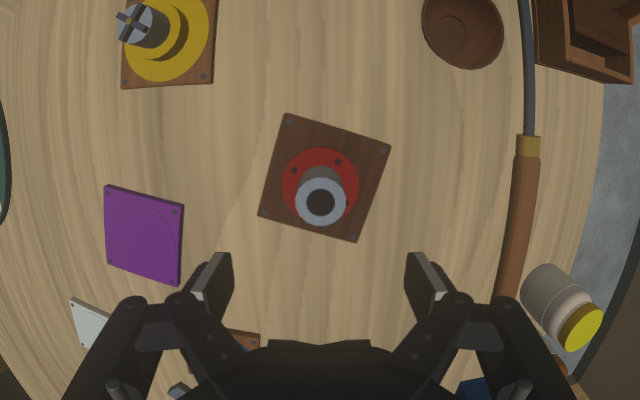

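Faceplate hub is at (320,202), centred between the fingers. The prong drive stands on yellow at (170,35). Grip the faceplate and carry it to red.

```bash
python3 -m jog '[[[0.003,0.002,0.1],[0,0,0],0],[[0.003,0.002,0.19],[0,0,0],0],[[0.003,0.002,0.25],[0,0,0],0],[[0.003,0.002,0.28],[0,0,0],0],[[0.003,0.002,0.298],[0,0,0],0],[[0.003,0.002,0.298],[0,0,0],0],[[0.003,0.002,0.298],[0,0,0],1],[[0.003,0.002,0.298],[0,0,0],1],[[0.003,0.002,0.298],[0,0,0],1],[[0.003,0.002,0.298],[0,0,0],1],[[0.003,0.002,0.298],[0,0,0],1],[[0.003,0.002,0.298],[0,0,0],1]]' 60
python3 -m jog '[[[0,0,-0.07],[0,0,0],1],[[0,0,-0.15],[0,0,0],1],[[0.05,-0.01,-0.18],[0,0,0],1],[[0.13,-0.02,-0.18],[0,0,0],1],[[0.22,-0.03,-0.18],[0,0,0],1],[[0.31,-0.045,-0.18],[0,0,0],1],[[0.4,-0.06,-0.18],[0,0,0],1],[[0.49,-0.07,-0.18],[0,0,0],1],[[0.58,-0.085,-0.18],[0,0,0],1],[[0.66,-0.1,-0.18],[0,0,0],1],[[0.73,-0.11,-0.18],[0,0,0],1],[[0.77,-0.115,-0.18],[0,0,0],1]]'
python3 -m jog '[[[0.02,0,0],[0,0,0],1],[[0.028,0,0],[0,0,0],1],[[0.028,0,0],[0,0,0],1],[[0.028,0,0],[0,0,0],1]]'
```

```text
time_s: 16.3
eef_pos: [0.5868, -0.0669, 0.0479]
ee_rot: [[0.001, 1.0, 0.002], [1.0, -0.001, -0.0], [-0.0, 0.002, -1.0]]
contact_force: [-2.7, 1.1, 10.2]
grip_width: 0.039
gripper_force: 59.6
time_s: 17.3
eef_pos: [0.5394, 0.244, 0.1188]
ee_rot: [[-0.001, 1.0, -0.0], [1.0, 0.001, 0.001], [0.001, -0.0, -1.0]]
contact_force: [-0.6, -0.0, -4.5]
grip_width: 0.039
gripper_force: 61.9
time_s: 17.63
eef_pos: [0.5406, 0.2516, 0.1187]
ee_rot: [[0.001, 1.0, -0.0], [1.0, -0.001, -0.0], [-0.0, -0.0, -1.0]]
contact_force: [-0.2, -0.2, -4.9]
grip_width: 0.0383
gripper_force: 61.9
```

```bash
python3 -m jog '[[[0,0,0.06],[0,0,0],1],[[0,0,0.12],[0,0,0],1],[[0,0,0.155],[0,0,0],1],[[0,0,0.17],[0,0,0],1],[[0,0,0.175],[0,0,0],1],[[0,0,0.175],[0,0,0],1],[[0,0,0.175],[0,0,0],0],[[0,0,0.175],[0,0,0],0],[[0,0,0.175],[0,0,0],0],[[0,0,0.175],[0,0,0],0],[[0,0,0.175],[0,0,0],0],[[0,0,0.165],[0,0,0],0]]'
python3 -m jog '[[[0,0,-0.09],[0,0,0],0],[[0,0,-0.18],[0,0,0],0],[[0,0,-0.27],[0,0,0],0],[[-0.08,0,-0.34],[0,0,0],0],[[-0.16,0,-0.4],[0,0,0],0],[[-0.24,0,-0.45],[0,0,0],0],[[-0.3,0.1,-0.45],[0,0,0],0],[[-0.4,0.1,-0.45],[0,0,0],0],[[-0.5,0.1,-0.45],[0,0,0],0],[[-0.5,0.1,-0.45],[0,0,0],0]]'
python3 - <<'E'
from h import *
for n in ['scene','top']:
    d=cams.get_image(n);im=d['pixels'][:,:,::-1]
    if n=='scene': im=cv2.resize(im[130:320,160:500],(800,447),interpolation=cv2.INTER_CUBIC)
    cv2.imwrite(f'pics/{n}9.png',im)
E
```

```text
time_s: 18.63
eef_pos: [0.5402, 0.2524, 0.0525]
ee_rot: [[0.001, 1.0, -0.001], [1.0, -0.001, -0.0], [-0.0, -0.001, -1.0]]
contact_force: [-0.1, 0.0, -0.9]
grip_width: 0.0851
gripper_force: 0.0
time_s: 19.47
eef_pos: [0.5808, 0.0467, 0.2329]
ee_rot: [[0.005, 1.0, 0.0], [1.0, -0.005, -0.002], [-0.002, 0.0, -1.0]]
contact_force: [-0.3, -0.6, -0.5]
grip_width: 0.085
gripper_force: 0.0
```

View pics/scene9.png

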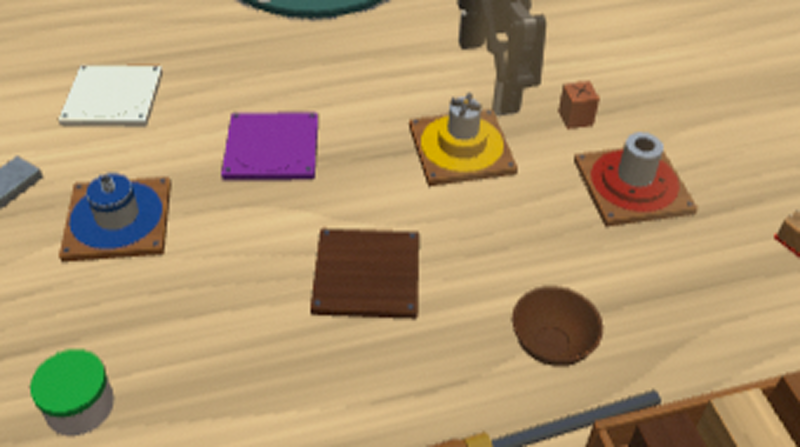

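View pics/top9.png

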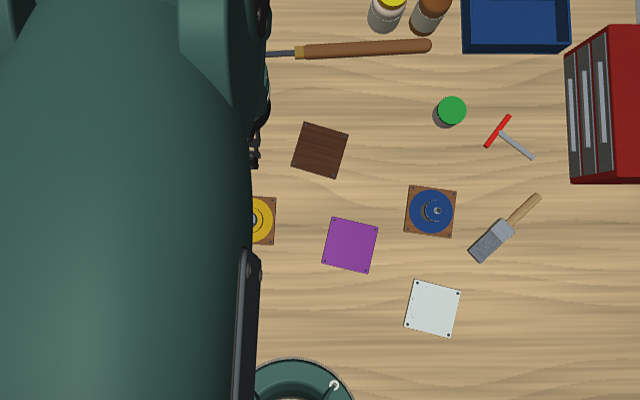

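All three stand upright on their own colours (scene crop: chuck at 113,205, prong at 463,125, faceplate at 640,165), and the bystanders haven't moved. The arm blocks the top view, so I'll move it aside and check centring, marking where each accessory's top should appear if centred.

```bash
python3 -m jog '[[[-0.1,0,0],[0,0,0],0],[[-0.2,0,0],[0,0,0],0],[[-0.3,0,0],[0,0,0],0],[[-0.4,0,0],[0,0,0],0],[[-0.5,-0.1,0],[0,0,0],0],[[-0.6,-0.2,0],[0,0,0],0],[[-0.7,-0.3,0],[0,0,0],0],[[-0.8,-0.4,0],[0,0,0],0],[[-0.9,-0.5,0],[0,0,0],0],[[-1,-0.6,0],[0,0,0],0],[[-1,-0.6,0],[0,0,0],0],[[-1,-0.6,0],[0,0,0],0]]'
python3 - <<'E'
from h import *
d=cams.get_image('top');Ti=np.linalg.inv(d['pose']);K=np.array([[d['fx'],0,d['cx']],[0,d['fy'],d['cy']],[0,0,1]])
t=np.linspace(0,2*np.pi,40);out=[]
for n,(x,y),R,z in (('chuck',(.4512,-.3076),.023,.05),('prong',(.4349,.0836),.018,.066),('plate',(.5388,.2513),.02,.066)):
    P=np.c_[x+R*np.cos(t),y+R*np.sin(t),0*t+z]
    uv=cv2.projectPoints(P,cv2.Rodrigues(Ti[:3,:3])[0],Ti[:3,3],K,None)[0].reshape(-1,2)
    c=uv.mean(0).round().astype(int);u0,v0=c-28
    im=cv2.resize(d['pixels'][v0:v0+56,u0:u0+56,::-1],(260,260),interpolation=cv2.INTER_CUBIC)
    cv2.polylines(im,[((uv-[u0-.5,v0-.5])*260/56).astype(int)],True,(0,255,0),1);out.append(im)
cv2.imwrite('pics/f.png',np.hstack(out))
E
```

```text
time_s: 20.57
eef_pos: [0.3436, -0.3433, 0.2332]
ee_rot: [[-0.001, 1.0, 0.001], [1.0, 0.001, -0.0], [-0.0, 0.001, -1.0]]
contact_force: [0.5, -1.5, 0.2]
grip_width: 0.0855
gripper_force: 0.0
```

View pics/f.png

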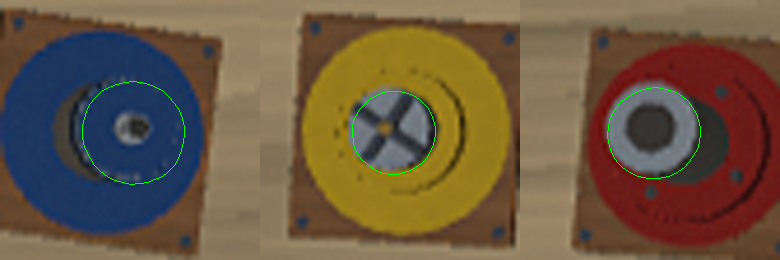

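Measured against the centred outlines, the prong drive (392,130) and faceplate (654,128) are within about 1 mm and the chuck (130,130) within about 4 mm. All are inside the 12 mm limit. The gripper is clear of everything, so I'm handing in.

```bash
python3 -c "
from bench import workorder
print(workorder.hand_in())"
```

```text
the job is handed in; nothing more can be done
None
```

The job is handed in at about 21 s of the 102 s allowed: each accessory stands upright on its own-coloured stand, within about 4 mm of centre by the last camera check, and the tin, bowl and block were left alone; the hand-in returned no verdict.

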